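# Hold a cleaned bolt in tongs before a focused lens

### The job

Inspect the longer of the two standing hex bolts, which has been cleaned and must be touched only with the tongs, never with the gripper itself. First turn the brass knob of the lens viewer until the lens carriage's red pointer stands on the green mark; then take the red-handled tongs out of their holder, close them on the long bolt, lift it and hold it upright in front of the lens, level with the lens centre and about 6 cm from it on the robot's side, clear of everything else. Finish while still holding it there in the squeezed tongs, and leave the lens setting, the short bolt, the green tape and the jar as they are.

Things in the scene. Friction and masses are not known exactly. Their poses are not given: they have to be found in the camera images.
- viewer: Lens viewer, fixed: grey base plate 14 mm thick, origin on its underside; its x axis is the optical axis pointing away from the robot, z up. In this frame the plate covers x -70 to 70, y -88 to -12 mm under the lens and a foot x -30 to 30 mm out to y 70 mm under the knob. A black lens (56 mm outside diameter, 12 mm thick, centre 95 mm above the table, top at 123 mm) stands on a carriage that slides along x.
- knob_grip (a point): Centre of the brass focus knob, a fluted round knob 36 mm in diameter and 22 mm high (53 to 75 mm above the table) with an upright axis and a white index line on top, on a post 28 mm thick. Light friction (0.04 N m), stays where left.
- knob (a joint): Angle of the focus knob (rad), growing clockwise seen from above; 0 = pointer on the mark; starts between about -1.8 and -0.6; stops at -2.5 and 1.25. It drives the lens carriage 20 mm per radian.
- lens (a joint): Position of the lens carriage (m) along the viewer's x: 0 = red pointer on green mark, negative = nearer the robot. Always 0.02 x the knob angle: clockwise moves it away from the robot.
- pointer (a point): Tip of the red pointer on the lens carriage, moves with it.
- mark (a point): Green line across the white scale strip beside the carriage; the pointer is to stand over it (same x in the viewer's frame).
- view (a point): Centre of the lens when the pointer is on the mark; axes as the viewer's (x away from the robot along the optical axis, z up). The bolt's centre is to be held on this optical axis at x about -60 mm.
- holder: Grey tongs holder, fixed: foot 70 x 90 x 5 mm, open pocket 34 x 70 mm outside, 32 mm high, walls 6 mm. Origin at the underside; y is its long side, along which the tongs open and close.
- tongs: Spring tongs (steel, red handles, black V jaws), 100 g, 91 mm high, 18 mm deep (x), standing jaws down in the holder; origin midway between the jaws' lower ends (within 1 mm), 6 mm above the table there; z up to the head. Arms hinge 86 mm up at y = +-9 mm. At rest the jaws (lowest 14 mm) stand 33 mm apart and the handles measure 50 mm over y; pinching the handles along y closes the jaws onto y = 0.
- tongs_grip (a point): Middle between the red handles, 55 mm above the jaws' lower ends, 36 mm below the top of the head; pinch here along y from above. Handles 18 mm wide (x), 36 mm high, at rest spread to 57 mm at their lower ends. Axes as the tongs. Each mm less across the handles takes about 2.5 mm off the jaw gap; let go, the spring opens them.
- tongs_left (a joint): Closing angle of one tongs arm (rad), the other always mirrors it: 0 = open at rest, about 0.19 = closed on the 10 mm shank (handles about 39 mm across), 0.22 = shut empty. Springs push each handle out with about 4 N at rest and 8 N when closed.
- long_bolt_center (a point): Middle of the long plain steel hex bolt, 46 mm high, 23 mm above its foot; it stands on its head (17 mm across, 6 mm high) on the table, thread up, shank 10 mm thick; 35 g. z is its axis.
- long_bolt: The long bolt itself, origin under its head.
- short_bolt: The other hex bolt, only 38 mm high, likewise standing on its head; the two may have swapped places. Not to be disturbed.
- green_tape: Roll of green tape, 64 mm across, 19 mm high, lying flat; loose bystander.
- jar: White parts jar with blue lid, 53 mm across, 72 mm high; loose bystander.

How it is judged (in metres and radians):
On the way, in this order (a step that is already met when the one before it is completed fails the run):
1. the red pointer stands within 3 mm of the green mark, with the knob let go (value of joint lens between -0.003 and 0.003 m and contact force between the fingers and viewer below 0.1 N), for 0.3 s.
2. the long bolt is lifted at least 30 mm in the tongs alone (contact force between tongs and long_bolt above 1 N and contact force between the fingers and tongs above 2 N and contact force between each of the arm, the fingers and long_bolt below 0.1 N and height (world z) of long_bolt_center above 0.053 m), for 0.2 s.
At the end, for the whole second after the job is handed in: Long bolt held still in the squeezed tongs only (over 1 N; fingers on tongs over 2 N), within 0.25 rad of upright, centre 30-90 mm before the lens centre, within 15 mm sideways and in height; bolt and tongs clear of viewer and holder; pointer within 3 mm of the mark (contact force between tongs and long_bolt above 1 N and contact force between the fingers and tongs above 2 N and contact force between each of the arm, the fingers, viewer and long_bolt below 0.1 N and value of joint lens between -0.003 and 0.003 m and x of long_bolt_center in the frame of view between -0.09 and -0.03 m and y of long_bolt_center in the frame of view between -0.015 and 0.015 m and z of long_bolt_center in the frame of view between -0.015 and 0.015 m and contact force between each of viewer, holder and tongs below 0.1 N and angle between long_bolt_center's own z axis and vertical below 0.25 rad and linear speed of long_bolt below 0.03 m/s); the arm keeps its last pose, push and grip.
It fails at once if the gripper or arm touches the long bolt (contact force between any of the fingers, the arm and long_bolt above 0.3 N).
It fails at once if the short bolt, tape or jar is moved more than 20 mm, or the short bolt is knocked over (distance of any of short_bolt, green_tape, jar from where it was at the start of the episode above 0.02 m or angle between short_bolt's own z axis and vertical above 0.5 rad).
It also fails if it takes over 58 s, if anything falls off the work surface, if the arm or the gripper's body presses on something with over 40 N, if the wrist force passes 120 N, or if a joint passes its speed limit or range.

### The arm

A 6-joint arm with a two-finger parallel gripper is mounted at the origin on a cart in front of the work surface, level with it; the furniture and walls round the work are solid. World frame = base frame: x ahead of the robot, y to its left, z up, the work surface at z = 0. Lengths are in mm, angles in rad, forces in N, time in s.
With the tool pointing down it reaches from about 275 to 725 mm from the base axis. Payload 15.9 kg.
Tool frame: the origin (TCP) lies at the very end of the fingers, on their centre line; the grasp point (between the pads) lies 19 mm behind it; z points along the fingers, y is the line along which they close (so a half turn about z gives the same grasp; the last joint's range is limited). The gripper opens to 85 mm and grips with 20 to 120 N. Pads are 22 mm wide; open, the fingers measure 114 mm over their backs; the gripper's body (76 mm by 85 mm) begins 54 mm behind the grasp point. The pads swing forward as they close: fully open they stand 13 mm farther back than shut.
Start: joints at [1.128, 0.213, -0.034, 1.323, 0, 1.571], TCP at [214.228, 451.765, 231.306] pointing down, gripper open.
Joint ranges: [-2.98, 2.98], [-0.74, 1.72], [-1.14, 1.35], [-2.1, 2.04], [-1.57, 1.44], [-3.14, 3.14]. Speed limits (rad/s): [1.89, 1.89, 2.39, 2.57, 3.14, 3.14].

### API

Orientations are given as a rotation vector (axis times angle).
In Python, from workcell import * gives the robot as it stands. The module is installed in compiled form; this text tells all that it offers.
- The arm moves only by the tool drive_tool, never from a script. Its argument "motion" is a list of rows, each a list of 6 numbers: the shift along the world's x, y, z in m, then the turn, a rotation vector about the world's x, y, z in rad. In form: [[x, y, z, rx, ry, rz], ...]. A call has 1 to 10 rows; each row is the pose to reach, as a shift and turn from the pose commanded when the call began; what a row does not reach only later rows make up. A row lasts 1/8 s, in which the tool goes at most 62.5 mm and 10.7 degrees, less where a joint would pass 70% of its speed; a pose out of reach is approached as far as the arm can. A call with a gripper value outside its range is refused whole. "gripper" is the opening, from 0 (shut) to 1 (fully open), set as the call begins (left out, the last holds). The fingers move at their own pace and stop on an object; "squeeze" is the grip in N (left out, the last holds). Time passes only in rows, so rows that repeat a pose let the fingers close. It gives the time, the measured TCP pose, the force, the opening and the grip force at its end, in the units of the state.
- read_state(): the state, without advancing time (a new reading comes with each control period).
- get_image(name): name is "scene" or "top"; returns a dict with "color" (400x640x3 uint8, red, green, blue), "vfov" (degrees; the focal length in pixels is half the picture's height over the tangent of half this angle, whatever the lens; pixels are square), "cx", "cy" (the principal point, pixels), "extrinsics" (4x4, takes a point from camera to world coordinates). Camera axes: x right, y down, z forward; pixel columns grow to the right and rows downward; lengths in mm; the calibration is good to about 2 mm. A picture is of the moment at which its call begins. There is no depth.
- close_job(): hands the job in; it is judged then, once.
The state is a dict: "t": time; "joint_positions": joint angles; "joint_vel": joint speeds; "tau": joint torques, N m; "tcp_pos": TCP position; "tcp_rot": TCP orientation; "wrist_force": force on the tool from outside, world axes, zero at the start; "wrist_torque": the same for the moment, N m; "finger_gap": finger opening in mm; "finger_force": force on a finger pad.
Only numpy, scipy, OpenCV 4.12 (cv2) and the standard library are available. Lean on these libraries where they do the work, as an engineer would, in place of code of your own. Each camera call takes 0.05 s, during which the arm holds its last target. There are 200 camera calls.

## Working session

There is one attempt and no reset: what is moved stays moved. The work goes in short steps, Python scripts to look and compute and a tool call to move; the robot and the scene stay as the last step left them, time stands still between calls to the robot, and variables do not carry over. Pictures are saved under pics/ and viewed, at most 13 in all, crops included, and the job is handed in when it is done.

Besides the shell and the picture viewer there is one more tool, called as name(argument=value, ...), one argument or row to a line, values as JSON. drive_tool: Moves the arm, as the interface text tells. Its arguments: {"type":"object","properties":{"motion":{"type":"array","items":{"type":"array","items":{"type":"number"}}},"gripper":{"type":"number"},"squeeze":{"type":"number"}},"required":["motion"]}

```bash
mkdir -p pics; cat > h.py <<'E'
from workcell import *
import numpy as np, cv2
def snap(n,f=None):
    d=get_image(n)
    if f: cv2.imwrite('pics/'+f,d['color'][:,:,::-1])
    return d
def K(d):
    f=200/np.tan(np.radians(d['vfov'])/2); return f,d['cx'],d['cy']
def ray(d,u,v):
    f,cx,cy=K(d); E=np.array(d['extrinsics']); r=E[:3,:3]@np.array([(u-cx)/f,(v-cy)/f,1]); return E[:3,3],r/np.linalg.norm(r)
def onz(d,u,v,z):
    o,r=ray(d,u,v); return o+r*(z-o[2])/r[2]
def proj(d,p):
    f,cx,cy=K(d); E=np.array(d['extrinsics']); c=E[:3,:3].T@(np.array(p)-E[:3,3]); return c[0]/c[2]*f+cx,c[1]/c[2]*f+cy
def tri(d1,p1,d2,p2):
    o1,r1=ray(d1,*p1);o2,r2=ray(d2,*p2)
    s=np.linalg.lstsq(np.c_[r1,-r2],o2-o1,rcond=None)[0]
    a=o1+r1*s[0];b=o2+r2*s[1]; return (a+b)/2,np.linalg.norm(a-b)
E
python3 - <<'E'
from h import *
for n in('scene','top'):
    d=snap(n,n+'0.png'); print(n,d['vfov'],np.round(d['extrinsics'],3).tolist())
print(read_state())
E
```

```text
scene 50.303435887611215 [[-0.763, -0.341, 0.55, -62.839], [-0.646, 0.434, -0.627, 830.99], [-0.025, -0.834, -0.552, 673.752], [0.0, 0.0, 0.0, 1.0]]
top 42.13214557932812 [[0.09, -0.967, 0.237, 285.275], [-0.996, -0.086, 0.028, 139.001], [-0.007, -0.238, -0.971, 1148.986], [0.0, 0.0, 0.0, 1.0]]
{'t': 0.1, 'joint_positions': array([ 1.12797858e+00,  2.13275163e-01, -3.49430199e-02,  1.32345281e+00,
       -5.45563783e-06,  1.57080522e+00]), 'joint_vel': array([-0.00155637, -0.00159789,  0.00070213, -0.00142288,  0.00019574,
       -0.00017945]), 'tau': array([ 6.95592848e-05, -6.87249327e+01,  4.87805200e+01,  1.24030942e-02,
        1.27126391e-04,  1.05196781e-05]), 'tcp_pos': array([214.1326797 , 451.53610342, 230.90267468]), 'tcp_rot': array([-6.89879869e-01, -3.06471777e+00,  1.34218566e-03]), 'wrist_force': array([-0.06253215,  0.38331033, -0.25176976]), 'wrist_torque': array([-0.00987917, -0.04077977, -0.05029918]), 'finger_force': 0.0, 'finger_gap': 85.24289514808225}
```

View pics/scene0.png

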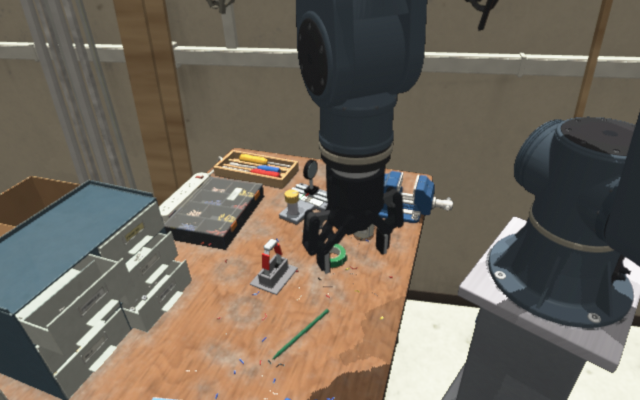

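View pics/top0.png

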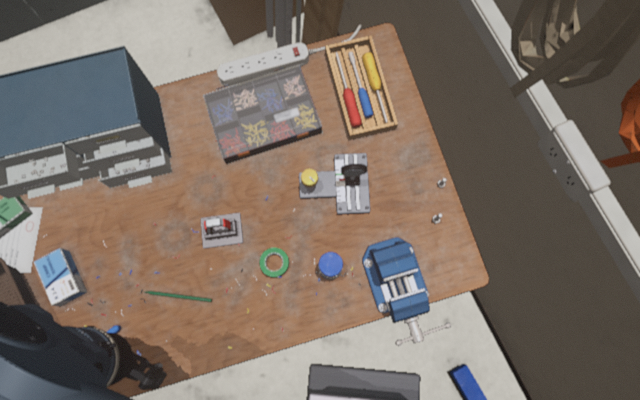

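The scene view shows the tongs (272,255), knob (292,200), lens (310,170) and tape (337,255), with the arm hiding part of the rest. The top view shows the knob (309,178), viewer plate (352,183), lens (353,172), holder and tongs (221,230), bolts (441,182) and (437,218), tape (274,263), jar (330,265) and vise (400,280).

```bash
python3 - <<'E'
from h import *
d=snap('top'); 
for n,u,v,z in [('knob',309,178,75),('lens',353,172,123),('holderfoot',222,230,5),('tonghead',218,224,97),('b1',441,182,40),('b2',437,218,40),('tape',274,263,19),('jar',330,262,72),('vise',395,270,80),('plateTL',336,155,14),('TR',367,154,14),('BL',337,213,14),('BR',369,212,14)]:
    print(n,np.round(onz(d,u,v,z)))
c=d['color'][:,:,::-1]
a=cv2.resize(c[140:240,290:460],None,fx=4.6,fy=4.6,interpolation=cv2.INTER_CUBIC)
cv2.imwrite('pics/c1.png',a[:460,:790])
E
```

```text
knob [593. 201.  75.]
lens [600. 109. 123.]
holderfoot [475. 388.   5.]
tonghead [472. 378.  97.]
b1 [620. -89.  40.]
b2 [537. -83.  40.]
tape [411. 262.  19.]
jar [417. 141.  72.]
vise [412.   7.  80.]
plateTL [671. 148.  14.]
TR [679.  78.  14.]
BL [535. 135.  14.]
BR [544.  64.  14.]
```

View pics/c1.png

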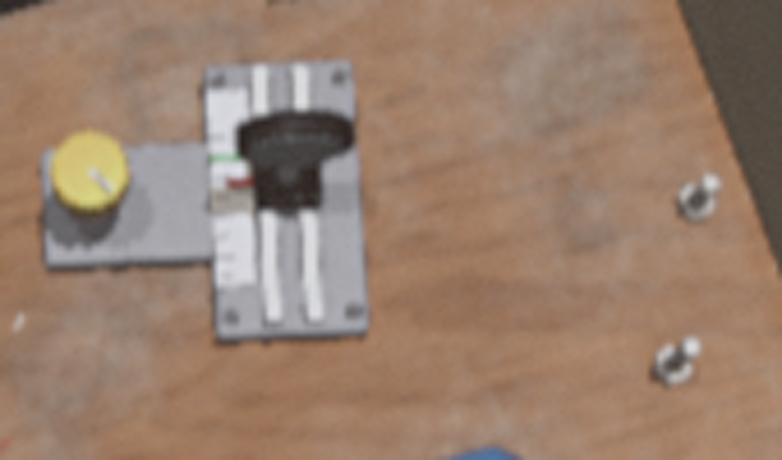

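Crop: green mark at crop (225,158), red pointer at (240,183), about 12 mm short. The nearer bolt (tip 692,346) looks longer than the far one (tip 711,183), which needs checking from the scene view. Next I refine the knob, plate and tongs from two views.

```bash
cat >> h.py <<'E'
def blob(d,lo,hi,box):
    h=cv2.cvtColor(d['color'],cv2.COLOR_RGB2HSV); m=np.zeros(h.shape[:2],np.uint8)
    x0,y0,x1,y1=box; m[y0:y1,x0:x1]=cv2.inRange(h,lo,hi)[y0:y1,x0:x1]
    n,l,s,c=cv2.connectedComponentsWithStats(m)
    return sorted([(int(s[i,4]),c[i].round(2).tolist(),s[i,:4].tolist()) for i in range(1,n) if s[i,4]>1],reverse=True)[:4]
E
python3 - <<'E'
from h import *
from scipy.spatial.transform import Rotation as R
t=snap('top');s=snap('scene')
Y=((18,90,80),(35,255,255)); RD=((0,120,60),(8,255,255)); RD2=((172,120,60),(180,255,255)); G=((45,80,60),(85,255,255))
print('knob',blob(t,*Y,(290,160,330,200)),blob(s,*Y,(275,180,310,220)))
for q in(RD,RD2): print('red',blob(t,*q,(195,205,250,250)),blob(s,*q,(250,225,300,290)),blob(t,*q,(330,165,350,195)))
print('mark',blob(t,*G,(330,155,350,195)))
print(R.from_rotvec(read_state()['tcp_rot']).as_matrix().round(3))
c=t['color'][:,:,::-1];a=cv2.resize(c[205:255,190:255],None,fx=6,fy=6,interpolation=cv2.INTER_CUBIC)
b=cv2.resize(s['color'][225:300,245:305,::-1],None,fx=6,fy=6,interpolation=cv2.INTER_CUBIC)
w=np.zeros((450,760,3),np.uint8);w[:300,:390]=a;w[:450,400:760]=b;cv2.imwrite('pics/c2.png',w)
E
```

```text
knob [(222, [308.85, 176.81], [301, 168, 17, 19])] [(160, [290.82, 195.93], [284, 189, 15, 14])]
red [(47, [226.28, 223.3], [223, 219, 8, 10]), (12, [204.92, 226.33], [204, 222, 3, 9])] [(110, [265.21, 261.16], [262, 253, 8, 17]), (58, [277.48, 248.9], [274, 243, 8, 12]), (2, [296.5, 271.0], [296, 271, 2, 1])] []
red [] [] []
mark []
[[-0.904  0.428 -0.   ]
 [ 0.428  0.904 -0.   ]
 [ 0.    -0.    -1.   ]]
```

View pics/c2.png

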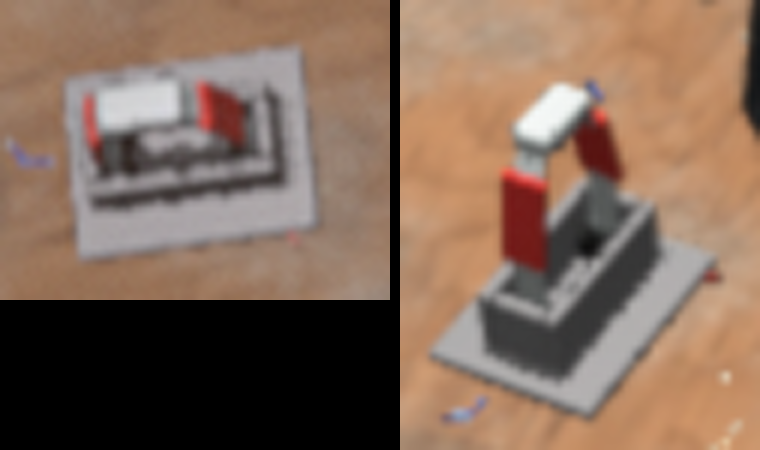

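The tongs stand upright in the holder: head centre at top (213,222.5) and scene (270.3,244.7). Foot corners in the top crop are (65,77), (300,48), (318,228), (80,258).

```bash
python3 - <<'E'
from h import *
t=snap('top');s=snap('scene')
print('knob',onz(t,308.85,176.8,72),tri(t,(308.85,176.8),s,(290.82,195.9)))
print('head',onz(t,213,222.5,97),tri(t,(213,222.5),s,(270.3,244.7)))
P=np.array([onz(t,190+u/6,205+v/6,5) for u,v in[(65,77),(300,48),(318,228),(80,258)]]);print(P.round(1),P.mean(0))
e=P[0]-P[1]+P[3]-P[2];print('holder y yaw',np.arctan2(e[1],e[0]),np.linalg.norm(e)/2)
Q=np.array([onz(t,290+u/4.6,140+v/4.6,14) for u,v in[(206,66),(352,62),(368,332),(216,340)]]);print(Q.round(1),Q.mean(0))
e=Q[0]-Q[3]+Q[1]-Q[2];yw=np.arctan2(e[1],e[0]);print('viewer x yaw',yw,np.linalg.norm(e)/2)
R=np.array([[np.cos(yw),-np.sin(yw)],[np.sin(yw),np.cos(yw)]])
c=Q.mean(0)[:2]; o=c+R@[0,50]; print('origin',o)
for n,u,v,z in[('knob',308.85,176.8,72),('mark',290+225/4.6,140+158/4.6,17),('ptr',290+232/4.6,140+183/4.6,22)]:
  print(n,R.T@(onz(t,u,v,z)[:2]-o))
E
```

```text
knob [596.48835224 202.13228419  72.        ] (array([598.27053214, 202.59263961,  66.54109475]), np.float64(0.47934097568443795))
head [473.83427286 388.59365402  97.        ] (array([474.867084  , 389.73958587,  93.52781308]), np.float64(1.0031279331008942))
[[498.5 439.3   5. ]
 [517.4 352.7   5. ]
 [450.2 337.3   5. ]
 [431.2 423.8   5. ]] [474.3260016  388.25529131   5.        ]
holder y yaw 1.7866675900911906 88.56738661456052
[[672.  151.3  14. ]
 [680.6  78.8  14. ]
 [543.4  61.4  14. ]
 [532.8 134.6  14. ]] [607.20636733 106.50808494  14.        ]
viewer x yaw 0.12270242406511195 139.23750209636944
origin [601.08662949 156.13215983]
knob [ 1.06646894 46.21707735]
mark [ 20.70516506 -20.94942194]
ptr [  6.33556811 -23.67963213]
```

drive_tool(
  motion=[
    [0.048, -0.031, 0, 0, 0, -0.08],
    [0.096, -0.062, 0, 0, 0, -0.16],
    [0.144, -0.094, 0, 0, 0, -0.25],
    [0.192, -0.125, 0, 0, 0, -0.33],
    [0.24, -0.156, -0.02, 0, 0, -0.41],
    [0.288, -0.187, -0.04, 0, 0, -0.5],
    [0.336, -0.219, -0.06, 0, 0, -0.58],
    [0.383, -0.2495, -0.08, 0, 0, -0.66],
    [0.383, -0.2495, -0.08, 0, 0, -0.66],
    [0.383, -0.2495, -0.08, 0, 0, -0.66],
  ],
  gripper=1,
  squeeze=40,
)

```text
t: 1.6
tcp_pos: [597.0, 202.3, 151.2]
tcp_rot: [-1.645, -2.676, 0.0]
wrist_force: [0.8, -0.1, 0.8]
finger_gap: 86.0
finger_force: 0.0
```

```bash
python3 - <<'E'
from h import *
s=snap('scene');t=snap('top')
w=np.zeros((600,800,3),np.uint8)
a=cv2.resize(s['color'][140:260,260:460,::-1],None,fx=4,fy=4,interpolation=cv2.INTER_CUBIC)[:,:800]
w[:300]=a[:300]*1
b=cv2.resize(t['color'][130:230,250:450,::-1],None,fx=4,fy=4,interpolation=cv2.INTER_CUBIC); w[300:600]=b[:300]
cv2.imwrite('pics/c3.png',w)
E
```

```text
(no output)
```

View pics/c3.png

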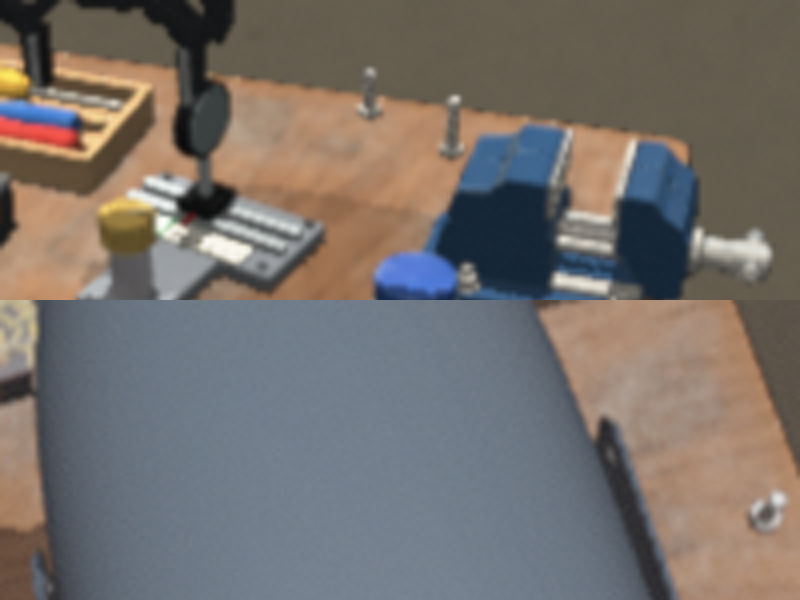

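The long bolt is the near one, beside the vise: 62 px against 50 px for the far one. The gripper stands over the knob, so I lower it and grip.

drive_tool(
  motion=[
    [0, 0, -0.04, 0, 0, 0],
    [0, 0, -0.08, 0, 0, 0],
    [0, 0, -0.1, 0, 0, 0],
    [0, 0, -0.108, 0, 0, 0],
    [0, 0, -0.108, 0, 0, 0],
  ],
)

```text
t: 2.33
tcp_pos: [597.1, 202.9, 44.0]
tcp_rot: [1.644, 2.676, 0.001]
wrist_force: [0.3, -0.3, 0.8]
finger_gap: 85.2
finger_force: 0.0
```

drive_tool(
  motion=[
    [0, 0, 0, 0, 0, 0],
    [0, 0, 0, 0, 0, 0],
    [0, 0, 0, 0, 0, 0],
    [0, 0, 0, 0, 0, 0],
    [0, 0, 0, 0, 0, 0],
    [0, 0, 0, 0, 0, 0],
  ],
  gripper=0.35,
  squeeze=20,
)

```text
t: 3.08
tcp_pos: [597.6, 202.4, 43.9]
tcp_rot: [1.646, 2.675, 0.001]
wrist_force: [-1.4, -0.2, 6.1]
finger_gap: 35.1
finger_force: 19.9
```

drive_tool(
  motion=[
    [0, 0, 0, 0, 0, -0.08],
    [0, 0, 0, 0, 0, -0.2],
    [0, 0, 0, 0, 0, -0.33],
    [0, 0, 0, 0, 0, -0.46],
    [0, 0, 0, 0, 0, -0.58],
    [0, 0, 0, 0, 0, -0.65],
    [0, 0, 0, 0, 0, -0.65],
    [0, 0, 0, 0, 0, -0.65],
  ],
  gripper=0.3,
)

```text
t: 4.08
tcp_pos: [598.6, 202.5, 43.9]
tcp_rot: [2.413, 2.009, 0.004]
wrist_force: [7.2, 1.6, -0.3]
finger_gap: 35.2
finger_force: 20.0
```

```bash
python3 - <<'E'
from h import *
s=snap('scene')
w=np.zeros((440,800,3),np.uint8)
w=cv2.resize(s['color'][160:215,265:365,::-1],None,fx=8,fy=8,interpolation=cv2.INTER_CUBIC)
cv2.imwrite('pics/c4.png',w)
E
```

```text
(no output)
```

View pics/c4.png

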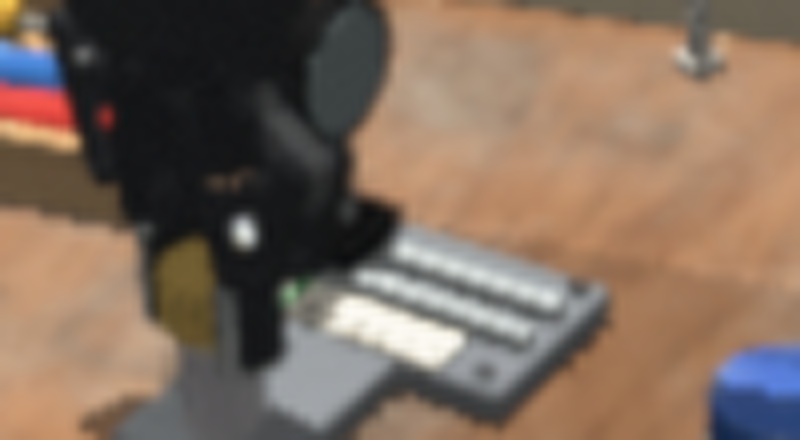

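The fingers hide the pointer, so I release and rise to check.

drive_tool(
  motion=[
    [0, 0, 0, 0, 0, 0],
    [0, 0, 0, 0, 0, 0],
    [0, 0, 0, 0, 0, 0],
    [0, 0, 0, 0, 0, 0],
    [0, 0, 0.04, 0, 0, 0],
    [0, 0, 0.08, 0, 0, 0],
    [0, 0, 0.11, 0, 0, 0.1],
    [-0.05, 0.03, 0.13, 0, 0, 0.2],
    [-0.1, 0.06, 0.13, 0, 0, 0.3],
    [-0.1, 0.06, 0.13, 0, 0, 0.3],
  ],
  gripper=1,
)

```text
t: 5.38
tcp_pos: [494.6, 263.9, 174.0]
tcp_rot: [-2.081, -2.353, -0.0]
wrist_force: [-0.3, -0.5, 0.6]
finger_gap: 85.2
finger_force: 0.0
```

```bash
python3 - <<'E'
from h import *
s=snap('scene');t=snap('top')
w=np.zeros((600,800,3),np.uint8)
w[:300]=cv2.resize(s['color'][170:207,275:375,::-1],None,fx=8,fy=8,interpolation=cv2.INTER_CUBIC)[:300,:800] if 0 else cv2.copyMakeBorder(cv2.resize(s['color'][170:207,275:375,::-1],None,fx=8,fy=8,interpolation=cv2.INTER_CUBIC),0,4,0,0,cv2.BORDER_CONSTANT)
w[300:]=cv2.resize(t['color'][150:200,295:428,::-1],(800,300),interpolation=cv2.INTER_CUBIC)
cv2.imwrite('pics/c5.png',w)
E
```

```text
(no output)
```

View pics/c5.png

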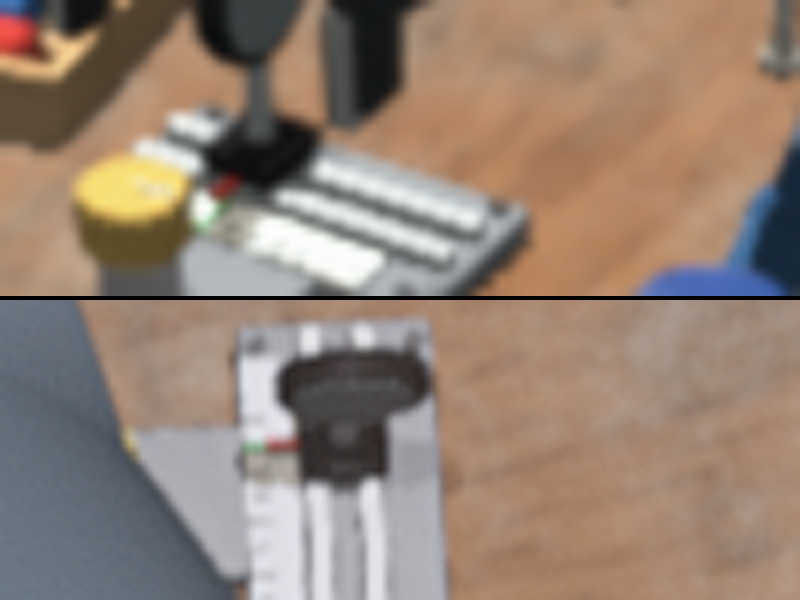

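Top view: mark at (255,447) and pointer at (283,441), nearly in line. I check this numerically.

```bash
python3 - <<'E'
from h import *
s=snap('scene');t=snap('top')
def ex(d,ch,box,thr):
    x0,y0,x1,y1=box;c=d['color'][y0:y1,x0:x1].astype(float)
    o=np.delete(c,ch,2).max(2); w=np.clip(c[:,:,ch]-o-thr,0,None); yy,xx=np.mgrid[y0:y1,x0:x1]
    return (w*xx).sum()/w.sum(),(w*yy).sum()/w.sum(),w.sum()
bt=(332,165,348,182); bs=(294,188,308,202)
yw=.1227;c,q=np.cos(yw),np.sin(yw);R=np.array([[c,-q],[q,c]]);o=np.array([601.1,156.1])
P={}
for n,ch in(('ptr',0),('mark',1)):
    a=ex(t,ch,bt,25);b=ex(s,ch,bs,25);p,e=tri(t,a[:2],s,b[:2]);print(n,np.round(a,1),np.round(b,1),p.round(1),round(e,1),(R.T@(p[:2]-o)).round(1))
    for z in(15,20,25):print(z,(R.T@(onz(t,*a[:2],z)[:2]-o)).round(1),(R.T@(onz(s,*b[:2],z)[:2]-o)).round(1))
E
```

```text
ptr [340.7 173.  248. ] [301.3 193.3 247. ] [625.6 135.   27.9] 2.5 [ 21.8 -24. ]
15 [ 24.5 -25.1] [ 35.1 -39.2]
20 [ 23.  -24.9] [ 30.4 -33.2]
25 [ 21.5 -24.7] [ 25.8 -27.2]
mark [336.6 174.    7. ] [300.5 197.5  11. ] [623.8 143.1  19.2] 0.3 [ 20.9 -15.6]
15 [ 22.3 -15.7] [ 24.5 -20.5]
20 [ 20.8 -15.5] [ 20.  -14.7]
25 [ 19.3 -15.4] [15.4 -8.8]
```

The pointer is within about 1 mm of the mark. Next come the bolt, vise, lens and joint limits.

```bash
python3 - <<'E'
from h import *
s=snap('scene');t=snap('top')
print('bolt tip',onz(t,440.4,215.2,46),onz(s,373.5,164.3,46),tri(t,(440.4,215.2),s,(373.5,164.3)))
print('head',onz(t,436.1,219.8,5),onz(s,372.5,177.8,3))
print('vise',tri(t,(402,238),s,(392.5,172)))
for u,v in((365,248),(410,236),(428,300),(383,320)):print(onz(t,u,v,70).round())
yw=.1227;c,q=np.cos(yw),np.sin(yw);R=np.array([[c,-q],[q,c]]);o=np.array([601.1,156.1])
p=onz(t,352.4,171.7,25);print('lenspost',p,R.T@(p[:2]-o))
p=onz(t,295+355/6.015,150+82/6,95);print('lens',p,R.T@(p[:2]-o))
print(read_state()['joint_positions'].round(3))
E
```

```text
bolt tip [542.9798927  -88.85471027  46.        ] [544.52423692 -91.30635468  46.        ] (array([542.56363797, -88.42191684,  47.97572593]), np.float64(0.10270757368533653))
head [541.14067277 -88.11103833   5.        ] [542.03094154 -85.47364422   3.        ]
vise (array([457.15337666, -11.97998369,  93.29398694]), np.float64(43.86597786122622))
[453.  70.  70.]
[487. -22.  70.]
[358. -65.  70.]
[310.  24.  70.]
lenspost [630.70952603 108.06764581  25.        ] [ 23.50812277 -51.29521658]
lens [627.26928409 107.9288056   95.        ] [ 20.0767523  -51.01195367]
[ 0.484  0.358  0.014  1.226 -0.     1.938]
```

Bolt at (542,-88.5), vise corner over 75 mm away, view target about (568,101,95). Now to the tongs.

drive_tool(
  motion=[
    [-0.003, 0.014, 0, 0, 0, 0.18],
    [-0.006, 0.028, 0, 0, 0, 0.36],
    [-0.009, 0.042, 0, 0, 0, 0.54],
    [-0.012, 0.06, 0, 0, 0, 0.72],
    [-0.015, 0.08, 0, 0, 0, 0.9],
    [-0.018, 0.1, -0.01, 0, 0, 1.08],
    [-0.021, 0.115, -0.02, 0, 0, 1.26],
    [-0.023, 0.1265, -0.03, 0, 0, 1.44],
    [-0.023, 0.1265, -0.04, 0, 0, 1.62],
    [-0.023, 0.1265, -0.04, 0, 0, 1.667],
  ],
  gripper=1,
)

```text
t: 6.92
tcp_pos: [474.5, 388.2, 132.0]
tcp_rot: [0.34, -3.122, 0.002]
wrist_force: [0.3, -0.2, 0.2]
finger_gap: 85.3
finger_force: 0.0
```

drive_tool(
  motion=[
    [0, 0, 0, 0, 0, 0],
    [0, 0, -0.03, 0, 0, 0],
    [0, 0, -0.06, 0, 0, 0],
    [0, 0, -0.08, 0, 0, 0],
    [0, 0, -0.09, 0, 0, 0],
    [0, 0, -0.09, 0, 0, 0],
  ],
)

```text
t: 7.68
tcp_pos: [474.3, 388.5, 43.1]
tcp_rot: [0.334, -3.123, 0.001]
wrist_force: [0.0, 0.5, -0.1]
finger_gap: 85.6
finger_force: 0.0
```

drive_tool(
  motion=[
    [0, 0, 0, 0, 0, 0],
    [0, 0, 0, 0, 0, 0],
    [0, 0, 0, 0, 0, 0],
    [0, 0, 0, 0, 0, 0],
    [0, 0, 0, 0, 0, 0],
  ],
  gripper=0.54,
  squeeze=30,
)

```text
t: 8.3
tcp_pos: [475.0, 389.4, 44.6]
tcp_rot: [-0.336, 3.122, 0.002]
wrist_force: [-0.3, 0.4, 7.6]
finger_gap: 46.2
finger_force: 7.2
```

drive_tool(
  motion=[
    [0, 0, 0.01, 0, 0, 0],
    [0, 0, 0.025, 0, 0, 0],
    [0, 0, 0.045, 0, 0, 0],
    [0, 0, 0.07, 0, 0, 0],
    [0, 0, 0.1, 0, 0, 0],
    [0, 0, 0.12, 0, 0, 0],
    [0, 0, 0.12, 0, 0, 0],
    [0, 0, 0.12, 0, 0, 0],
  ],
)

```text
t: 9.3
tcp_pos: [474.0, 388.6, 162.8]
tcp_rot: [0.336, -3.123, 0.001]
wrist_force: [0.5, 0.5, -0.9]
finger_gap: 45.6
finger_force: 4.4
```

```bash
python3 - <<'E'
from h import *
s=snap('scene')
print(proj(s,(474.5,389,160)))
u,v=map(int,proj(s,(474.5,389,130)))
w=cv2.resize(s['color'][max(v-60,0):v+60,u-70:u+70,::-1],None,fx=5,fy=5,interpolation=cv2.INTER_CUBIC)[:600,:700]
cv2.imwrite('pics/c6.png',w);print(u,v)
E
```

```text
(np.float64(267.8428806377687), np.float64(219.28995008898687))
269 230
```

View pics/c6.png

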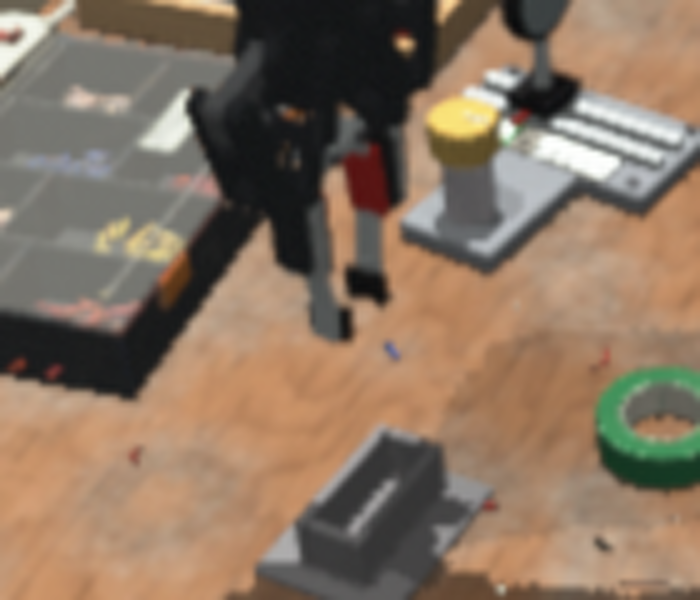

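The tongs hang squarely in the gripper, jaws slightly apart at (330,335) and (370,298). I carry them over to the long bolt.

drive_tool(
  motion=[
    [0.003, -0.02, 0.01, 0, 0, -0.02],
    [0.01, -0.065, 0.01, 0, 0, -0.05],
    [0.017, -0.12, 0.01, 0, 0, -0.1],
    [0.025, -0.175, 0.01, 0, 0, -0.15],
    [0.033, -0.23, 0.01, 0, 0, -0.2],
    [0.041, -0.285, 0.01, 0, 0, -0.25],
    [0.049, -0.34, 0.01, 0, 0, -0.3],
    [0.057, -0.395, 0.01, 0, 0, -0.35],
    [0.064, -0.445, 0.01, 0, 0, -0.387],
    [0.068, -0.472, 0.01, 0, 0, -0.387],
  ],
)

```text
t: 10.6
tcp_pos: [541.5, -86.4, 173.3]
tcp_rot: [-0.277, -3.129, 0.001]
wrist_force: [0.6, 0.8, -1.3]
finger_gap: 46.4
finger_force: 4.4
```

drive_tool(
  motion=[
    [0, -0.005, 0, 0, 0, 0],
    [0, -0.0053, -0.01, 0, 0, 0],
    [0, -0.0053, -0.03, 0, 0, 0],
    [0, -0.0053, -0.03, 0, 0, 0],
    [0, -0.0053, -0.03, 0, 0, 0],
  ],
)

```text
t: 11.22
tcp_pos: [542.2, -87.9, 143.7]
tcp_rot: [0.27, 3.13, 0.0]
wrist_force: [-0.6, -0.0, -0.7]
finger_gap: 46.0
finger_force: 4.4
```

```bash
python3 - <<'E'
from h import *
s=snap('scene');t=snap('top');st=read_state();p=st['tcp_pos'];print(p,st['finger_gap'],st['finger_force'])
print('scene jaw',proj(s,p-[0,0,38.6]),'bolt',proj(s,(542.3,-88.5,46)),'top bolt',proj(t,(542.3,-88.5,46)))
w=np.zeros((600,800,3),np.uint8)
w[:,:500]=cv2.resize(s['color'][85:205,325:425,::-1],(500,600),interpolation=cv2.INTER_CUBIC)
w[:300,500:]=cv2.resize(t['color'][185:245,405:465,::-1],(300,300),interpolation=cv2.INTER_CUBIC)
cv2.imwrite('pics/c7.png',w)
E
```

```text
[542.53416556 -88.22316787 143.99722737] 46.110577442999 4.377877449587686
scene jaw (np.float64(374.2887393542572), np.float64(146.91920926257694)) bolt (np.float64(373.57960627497107), np.float64(164.9029179992412)) top bolt (np.float64(440.22460889257076), np.float64(215.49131190938525))
```

View pics/c7.png

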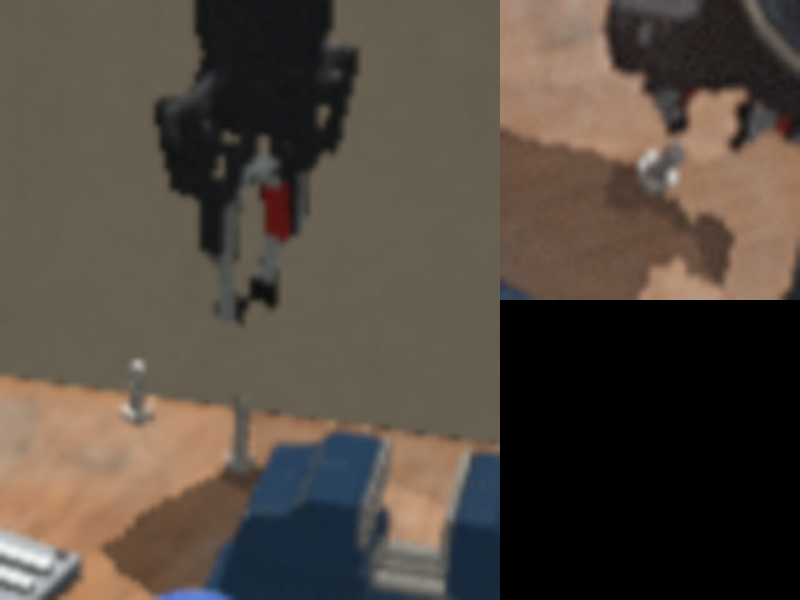

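Both views show the open jaws above the bolt. Jaw centre: scene (374.6,147), top (446.4,211.5). Bolt tip: scene (373,164.4), top (441,215.4). I compute the relative offset.

```bash
python3 - <<'E'
from h import *
s=snap('scene');t=snap('top')
print(tri(t,(446.4,211.5),s,(374.6,147)),onz(t,446.4,211.5,105))
print(tri(t,(441,215.4),s,(373,164.4)),onz(t,441,215.4,46),onz(t,436.7,219,6))
c=t['color'][185:245,405:465].astype(int); g=c.min(2); ys,xs=np.where(g>150)
print(xs.mean()+405,ys.mean()+185,len(xs)); 
E
```

```text
(array([539.18395828, -87.62791104, 106.1823785 ]), np.float64(3.1692597963746145)) [538.07254739 -88.65001337 105.        ]
(array([543.58403781, -89.4472221 ,  46.61967967]), np.float64(2.441591903180637)) [542.65195735 -90.16441027  46.        ] [542.86818595 -89.18093651   6.        ]
436.0 217.625 8
```

drive_tool(
  motion=[
    [0.0005, -0.001, -0.01, 0, 0, 0],
    [0.0005, -0.001, -0.03, 0, 0, 0],
    [0.0005, -0.001, -0.05, 0, 0, 0],
    [0.0005, -0.001, -0.06, 0, 0, 0],
    [0.0005, -0.001, -0.06, 0, 0, 0],
  ],
)

```text
t: 12.05
tcp_pos: [542.3, -89.5, 82.7]
tcp_rot: [-0.271, -3.129, -0.0]
wrist_force: [0.4, 0.8, 0.5]
finger_gap: 45.9
finger_force: 4.4
```

drive_tool(
  motion=[
    [0, 0, -0.008, 0, 0, 0],
    [0, 0, -0.018, 0, 0, 0],
    [0, 0, -0.025, 0, 0, 0],
    [0, 0, -0.028, 0, 0, 0],
    [0, 0, -0.028, 0, 0, 0],
  ],
)

```text
t: 12.68
tcp_pos: [542.6, -89.5, 55.1]
tcp_rot: [-0.271, -3.13, -0.0]
wrist_force: [0.0, 0.5, -0.8]
finger_gap: 46.2
finger_force: 4.4
```

```bash
python3 - <<'E'
from h import *
s=snap('scene');t=snap('top');st=read_state();print(st['tcp_pos'],st['wrist_force'],st['finger_gap'])
w=np.zeros((600,800,3),np.uint8)
w[:,:400]=cv2.resize(s['color'][120:195,348:398,::-1],(400,600),interpolation=cv2.INTER_CUBIC)
w[:400,400:]=cv2.resize(t['color'][195:235,420:460,::-1],(400,400),interpolation=cv2.INTER_CUBIC)
cv2.imwrite('pics/c8.png',w)
E
```

```text
[542.89966283 -89.57587374  55.52522516] [ 0.35152104  0.33038484 -0.99925127] 46.671830558447226
```

View pics/c8.png

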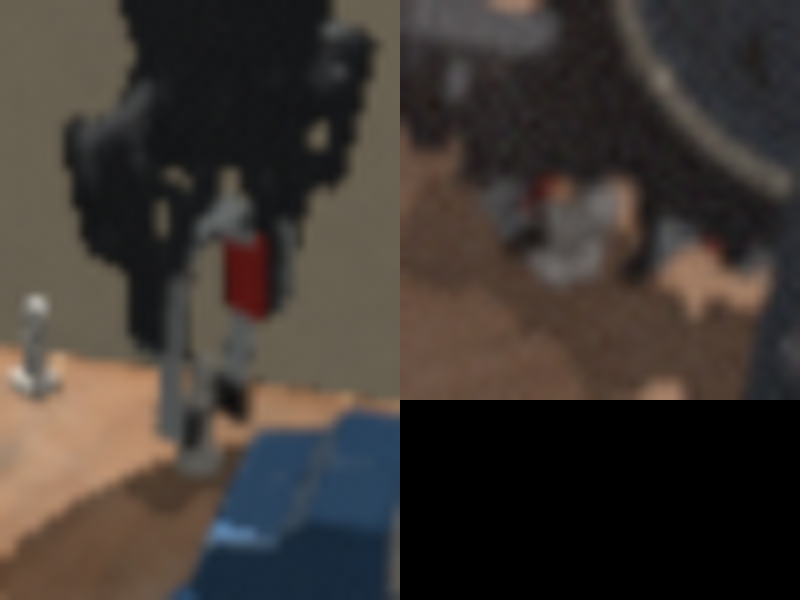

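The bolt stands between the jaws, nearer the left one (scene 205,400). Now close.

drive_tool(
  motion=[
    [0, 0, 0, 0, 0, 0],
    [0, 0, 0, 0, 0, 0],
    [0, 0, 0, 0, 0, 0],
    [0, 0, 0, 0, 0, 0],
    [0, 0, 0, 0, 0, 0],
  ],
  gripper=0.35,
  squeeze=30,
)

```text
t: 13.4
tcp_pos: [542.9, -89.6, 55.4]
tcp_rot: [0.271, 3.13, -0.0]
wrist_force: [0.4, 0.5, 2.8]
finger_gap: 38.2
finger_force: 32.1
```

drive_tool(
  motion=[
    [0, 0, 0.005, 0, 0, 0],
    [0, 0, 0.015, 0, 0, 0],
    [0, 0, 0.03, 0, 0, 0],
    [0, 0, 0.05, 0, 0, 0],
    [0, 0, 0.07, 0, 0, 0],
    [0, 0, 0.08, 0, 0, 0],
    [0, 0, 0.08, 0, 0, 0],
    [0, 0, 0.08, 0, 0, 0],
  ],
)

```text
t: 14.4
tcp_pos: [542.4, -89.5, 134.7]
tcp_rot: [-0.271, -3.129, -0.0]
wrist_force: [-0.3, 0.9, -1.3]
finger_gap: 38.1
finger_force: 31.9
```

```bash
python3 - <<'E'
from h import *
s=snap('scene');t=snap('top');st=read_state();p=st['tcp_pos'];print(p,st['wrist_force'],st['finger_gap'],st['finger_force'])
print(proj(s,p-[0,0,32]))
w=np.zeros((600,800,3),np.uint8)
w[:,:400]=cv2.resize(s['color'][90:180,348:408,::-1],(400,600),interpolation=cv2.INTER_CUBIC)
w[:400,400:]=cv2.resize(t['color'][195:235,420:460,::-1],(400,400),interpolation=cv2.INTER_CUBIC)
cv2.imwrite('pics/c9.png',w)
E
```

```text
[542.30778552 -89.4506482  134.60849345] [-0.49197643 -0.04847952 -1.80691373] 38.39888195874065 31.86785638332367
(np.float64(374.55781209191076), np.float64(147.6508539172503))
```

View pics/c9.png

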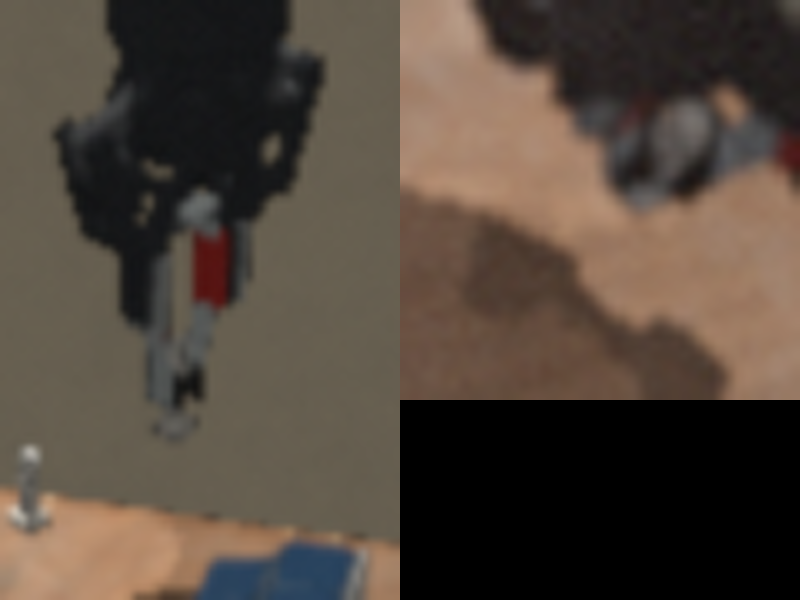

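The bolt is held upright below the jaws (head at scene 175,425). I move to the lens.

drive_tool(
  motion=[
    [0.001, 0.01, 0, 0, 0, 0],
    [0.005, 0.035, 0, 0, 0, 0],
    [0.009, 0.065, 0, 0, 0, 0],
    [0.013, 0.095, 0, 0, 0, 0],
    [0.017, 0.125, -0.003, 0, 0, 0],
    [0.021, 0.155, -0.005, 0, 0, 0],
    [0.024, 0.178, -0.007, 0, 0, 0],
    [0.026, 0.19, -0.007, 0, 0, 0],
    [0.026, 0.19, -0.007, 0, 0, 0],
    [0.026, 0.19, -0.007, 0, 0, 0],
  ],
)

```text
t: 15.75
tcp_pos: [568.7, 99.9, 128.3]
tcp_rot: [-0.272, -3.13, 0.0]
wrist_force: [0.7, -0.0, -1.2]
finger_gap: 38.4
finger_force: 31.9
```

```bash
python3 - <<'E'
from h import *
s=snap('scene');t=snap('top');st=read_state();p=st['tcp_pos'];print(p,st['wrist_force'],st['finger_gap'],st['finger_force'])
print(proj(s,p-[0,0,32]),proj(s,(628,108,95)))
w=np.zeros((600,800,3),np.uint8)
w[:,:500]=cv2.resize(s['color'][100:220,270:370,::-1],(500,600),interpolation=cv2.INTER_CUBIC)
w[:300,500:]=cv2.resize(t['color'][145:205,320:380,::-1],(300,300),interpolation=cv2.INTER_CUBIC)
cv2.imwrite('pics/c10.png',w)
E
```

```text
[568.71302178  99.69379952 128.39228276] [ 0.64514398 -0.42716192 -1.69053654] 38.336230328405186 31.865265369415283
(np.float64(325.27611131860823), np.float64(173.28744868711576)) (np.float64(306.544139928205), np.float64(168.0597569897694))
```

View pics/c10.png

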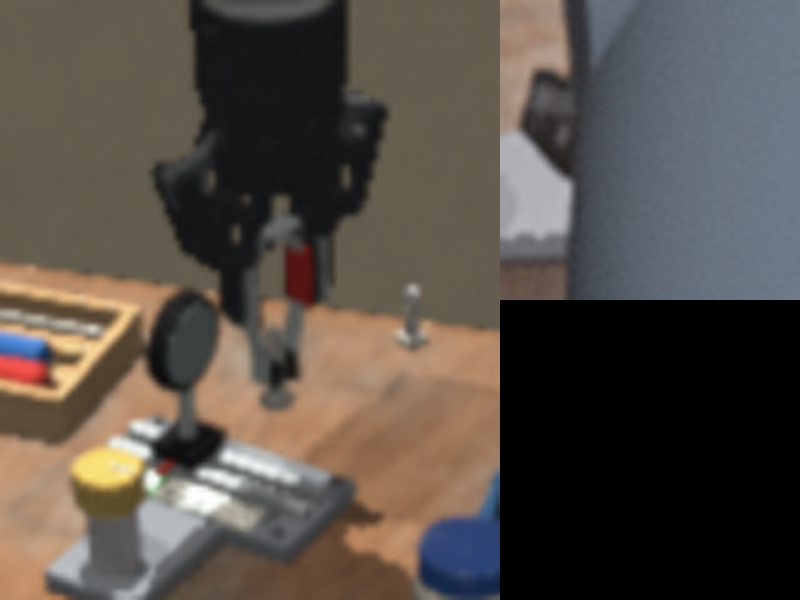

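The lens at (185,340) and the bolt at (277,370) match their predicted positions, and the pointer still stands on the mark. Handing in.

```bash
python3 -c "
from workcell import *
print(close_job())"
```

```text
the job is handed in; nothing more can be done
None
```

I set the lens pointer on the green mark to within about 1 mm by camera, and handed the job in with the squeezed tongs holding the long bolt upright about 6 cm before the lens; the hand-in returned no verdict.

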